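Feel out the check weight and put it on the counting scale

TASK

The screw-counting scale is due its check: open the lid of the grey box all the way, feel along the groove inside for the 500 g check weight, which nobody can see in there, lift it out and set it gently on the scale's steel pan, without leaning on the pan. Let go and leave it resting there alone and the lid standing open, for the weight goes back afterwards, and do not shift the other things on the bench.

Things in the scene. Friction and masses are not known exactly. Their poses are not given: they have to be found in the camera images.
- weight_box: Sizes in mm. Opaque grey box fixed to the bench, 170 (its x) x 280 (y) x 75 tall without lid, walls 5. Origin: centre of underside; z up, -x the front with the lid's tab, +x the hinge side. A black insert, top 18 above the bench, covers its floor but for one groove. Only the 500 g check weight is inside.
- groove (a point): Mid-length of the groove's floor, 6 above the bench; axes as the box. The groove is 48 wide (x -24 to +24 from here), 12 deep, and runs along y over the whole inside length (y -135 to +135). Finger it from above: firm at 66 (knob) or 46 (shoulder) above this floor is the weight; at 0 to 12, bare groove or insert.
- groove_left (a point): Left limit (box +y) of where the weight can stand: 65 from the groove's middle. The weight (pose not reported) is a steel cylinder standing free and upright in the groove, 38 diameter, 46 tall, with a neck and a 25 diameter knob on top, 66 in all. Its axis is within 3 of the groove's centre line.
- groove_right (a point): Right limit (box -y) of where the weight can stand, 65 from the groove's middle. The weight slides along and topples if pushed hard from the side; a light push down on it is safe.
- lid (a joint): Lid hinge, rad: 0 shut, 1.05 its stop, fully open. It then stands only 60 degrees up from level and overhangs the groove: reach in from the tab side with the tool slanted some 35 degrees from vertical. May start a little ajar. Stiff: about 3 N at the tab moves it, and it stays where left. Flat lid 8 thick, 170 from hinge to front edge.
- lid_tab (a point): Middle of the black grip tab on the middle of the lid's front edge: 30 wide (box y), 32 long, 10 thick, free on three sides; can be pinched by its two sides from above and then swung up. 188 from the hinge axis; turns with the lid.
- lid_hinge (a point): Middle of the lid's hinge axis, which runs along the box's y at its top rear edge, 75 above the bench; this frame turns with the lid.
- pan (a joint): Sinking of the scale's pan, m: 0 empty, grows downward, 0.0033 under the 500 g weight alone, stop at 0.010; a spring of 1500 N/m with damping.
- pan_top (a point): Middle of the top of the flat steel pan, 86 above the bench when empty, 190 (x) x 230 (y), on a white counting scale 270 x 250 fixed to the bench; x points away from its keypad, which is lower than the pan. The weight may stand anywhere on the pan.
- housing_front (a point): bystander: the middle of the near long edge, underside, of a loose blue moulded plastic tray housing, 170 (x, away from here) x 300 (y) x 65 tall, with bosses and wire-bail fasteners, at the back of the bench
- driver_a: bystander: black pen-shaped electric screwdriver, 196 long, 36 thick, lying in front; origin under its middle, bit end to its +x
- driver_b: bystander: a second pen screwdriver, the same as driver_a
- screw_cup: bystander: white paper cup of screws, 86 across the rim, 62 tall; origin centre of underside
- bit_block: bystander: black block of screwdriver bits, 50 x 110 x 32, bits to 62 tall; origin centre of underside
- threadlock: bystander: small white bottle, 34 across, 85 tall; origin centre of underside

How it is judged (in metres and radians):
On the way, in this order (a step that is already met when the one before it is completed fails the run):
1. the lid is opened fully (value of joint lid above 0.98 rad), for 0.2 s.
2. the scale carries the weight (value of joint pan above 0.0028 m), for 0.2 s.
At the end, for the whole second after the job is handed in: The scale reads the weight and nothing else: the pan has sunk 2.8 to 3.8 mm (430 to 580 g; 3.3 mm for the 500 g weight) and is at rest, with the weight released on it; the lid still stands open (over 0.95 rad) (value of joint pan between 0.0028 and 0.0038 m and velocity of joint pan between -0.003 and 0.003 m/s and value of joint lid above 0.95 rad); the robot touches nothing.
It fails at once if the pan is pressed or struck hard (sunk more than 9 mm, about 1.4 kg): do not lean on it or drop the weight (value of joint pan above 0.009 m).
It fails at once if another thing on the bench is shifted by more than 25 mm (distance of any of housing_front, driver_a, driver_b, screw_cup, bit_block, threadlock from where it was at the start of the episode above 0.025 m).
It also fails if it takes over 72 s, if anything falls off the work surface, if the arm or the gripper's body presses on something with over 40 N, if the wrist force passes 120 N, or if a joint passes its speed limit or range.

ROBOT

A 7-joint arm with a two-finger parallel gripper is mounted at the origin on the work surface. World frame = base frame: x ahead of the robot, y to its left, z up, the work surface at z = 0. Lengths are in m, angles in degrees, forces in N, time in s.
With the tool pointing down it reaches from about 0.35 to 0.775 m from the base axis. Payload 3.1 kg.
Tool frame: the origin (TCP) lies on the centre line of the jaws, within the pads' length; the fingertips stand 17 mm ahead of it and the grasp point (between the pads) lies 2 mm behind it (robot.tip_reach is the distance from the TCP to the fingertips, in m); z points along the fingers, y is the line along which they close (so a half turn about z gives the same grasp; the last joint's range is limited). The gripper opens to 85 mm and grips with 20 to 120 N. Pads are 22 mm wide; open, the fingers measure 114 mm over their backs; the gripper's body (76 mm by 85 mm) begins 54 mm behind the grasp point. The pads swing forward as they close: fully open they stand 13 mm farther back than shut.
Start: joints at [67.282, 17.813, 0.802, 86.603, -0.252, 75.585, -1.558], TCP at [0.191, -0.516, 0.248] pointing down, gripper open.
Joint ranges: [-154.91, 154.91], [-16.99, 109.72], [-72.82, 74.43], [7.12, 147.25], [-82.49, 262.49], [11.32, 116.49], [-174.64, 174.64]. Speed limits (degrees/s): [159.86, 159.86, 180, 180, 180, 180, 180].

INTERFACE

Orientations are given as [roll, pitch, yaw] about the fixed x, y, z axes, in that order (R = Rz(yaw) Ry(pitch) Rx(roll)).
In Python, from station import robot, fingers, vision, workorder, recognise gives the robot as it stands. Calls block until the motion is done:
- robot.move_to(position, orientation): joint-space move of the TCP to a pose.
- robot.line_to(position, orientation=None, velocity=0.15, f_stop=None): straight line of the TCP; orientation=None keeps the orientation; velocity is the mean speed in m/s. With f_stop (N) it stops when the force on the tool has changed by that much, and returns True; else False.
- robot.move_j(angles): joint-space move.
- fingers.gripper_to(opening, force=None): opening from 0.0 (shut) to 1.0 (fully open); force is the grip in N (None keeps the last); returns when the fingers have stopped.
- robot.pause(seconds).
- robot.inverse_kinematics(position, orientation): joint angles nearest the present ones, or None.
- vision.grab_frame(name): name is "scene" or "top" or "wrist"; returns the picture (480x640x3 uint8, red, green, blue); there is no depth.
- vision.calibration(name): a dict with "mtx" (3x3 intrinsics, pixels), "extrinsics" (4x4, takes a point from world to camera coordinates); the wrist camera has in their place "T_tool_cam" (4x4, takes a point from camera to tool coordinates, whose origin is the TCP and whose axes are the flange's). Camera axes: x right, y up, looking along -z (the intrinsics and any distortion apply to the point x, -y, -z); pixel columns grow to the right and rows downward; lengths in m; the calibration is good to about 2 mm. A picture is of the moment at which its call begins: read the wrist's pose just before it. calibration takes no time and is no camera call.
A pose or a line that the arm cannot do raises robot.PlanningError and nothing moves.
- workorder.close_job(): hands the job in; it is judged then, once.
Trained networks look in the newest picture that a camera, given by its name, has taken for a name from the list of things; names that differ only in an ending like _2 or _b are one class to them, and where a whole thing is asked for, a point or a joint stands for the part that bears it (a point fixed in the world has none). Each returns a list of dicts, best first, with "p" (0 to 1); they miss things now and then, are a little off and sometimes report something else, mostly with a low value. They report only what shows in the picture. A call takes as long as a camera call.
- recognise(label, camera): "rect" ([centre column, centre row, width, height] in pixels, round what is visible of it).
Readings, each from a call of its own:
- robot.current_time_s(): time.
- robot.current_joint_positions(): joint angles.
- robot.current_dq(): joint speeds.
- robot.current_joint_torque(): joint torques, N m.
- robot.current_tool_pos(): TCP position.
- robot.current_eef_rot(): TCP orientation.
- robot.current_contact_force(): force on the tool from outside, world axes, zero at the start.
- robot.current_torque(): the same for the moment, N m.
- robot.current_finger_gap(): opening from 0.0 (shut) to 1.0 (fully open).
- robot.current_gripper_force(): force on a finger pad.
Only numpy, scipy, OpenCV 4.12 (cv2) and the standard library are available. Lean on these libraries where they do the work, as an engineer would, in place of code of your own. Each camera call takes 0.05 s, during which the arm holds its last target. There are 200 camera calls.

## Working session

There is one attempt and no reset: what is moved stays moved. The work goes in short steps, each a Python script; the robot and the scene stay as the last script left them, time stands still between calls to the robot, and variables do not carry over. Pictures are saved under pics/ and viewed, at most 10 in all, crops included, and the job is handed in when it is done.

```bash
mkdir -p pics; ls; python3 - <<'E'
from station import robot, fingers, vision, workorder, recognise
import cv2, numpy as np
for c in ("scene","top"):
    im=vision.grab_frame(c); cv2.imwrite(f"pics/{c}0.png",im[:,:,::-1])
    k=vision.calibration(c); print(c,np.round(k["mtx"],1).tolist(),np.round(k["extrinsics"],4).tolist(),[x for x in k])
    for n in ("weight_box","lid_tab","lid","pan_top","housing_front","driver_a","screw_cup","bit_block","threadlock"):
        print(n,[(np.round(d["rect"]).tolist(),round(d["p"],2)) for d in recognise(n,c)][:3])
print(robot.current_time_s(),robot.current_eef_rot(), vision.calibration("wrist"))
E
```

```text
pics
scene [[446.4, 0.0, 316.8], [0.0, 446.4, 243.1], [0.0, 0.0, 1.0]] [[0.3192, 0.9477, -0.0032, -0.0767], [-0.7801, 0.2647, 0.5669, 0.3834], [0.5381, -0.1784, 0.8238, -1.3487], [0.0, 0.0, 0.0, 1.0]] ['mtx', 'extrinsics']
weight_box [([458.0, 222.0, 142.0, 90.0], 0.55)]
lid_tab [([460.0, 212.0, 130.0, 73.0], 0.87)]
lid [([458.0, 213.0, 132.0, 78.0], 0.8)]
pan_top [([260.0, 300.0, 137.0, 122.0], 0.96)]
housing_front [([416.0, 377.0, 185.0, 149.0], 0.71), ([457.0, 226.0, 143.0, 90.0], 0.7)]
driver_a [([421.0, 147.0, 45.0, 38.0], 0.94), ([218.0, 205.0, 33.0, 58.0], 0.92)]
screw_cup [([333.0, 204.0, 36.0, 38.0], 0.92), ([259.0, 301.0, 139.0, 125.0], 0.4), ([459.0, 213.0, 129.0, 75.0], 0.38)]
bit_block [([145.0, 332.0, 61.0, 37.0], 0.96)]
threadlock [([489.0, 305.0, 18.0, 26.0], 0.95)]
top [[506.9, 0.0, 319.1], [0.0, 506.9, 242.0], [0.0, 0.0, 1.0]] [[-0.0112, -0.9998, -0.0164, -0.0777], [0.9908, -0.0133, 0.1346, -0.5284], [-0.1348, -0.0147, 0.9908, -1.1856], [0.0, 0.0, 0.0, 1.0]] ['mtx', 'extrinsics']
weight_box [([187.0, 233.0, 142.0, 107.0], 0.74)]
lid_tab [([182.0, 231.0, 138.0, 102.0
[... 206 characters left out ...]
 [([290.0, 302.0, 38.0, 39.0], 0.7)]
bit_block [([485.0, 223.0, 50.0, 30.0], 0.9)]
threadlock [([198.0, 150.0, 19.0, 20.0], 0.49)]
1.0 [1.79995487e+02 2.77575788e-03 2.03331745e+01] {'mtx': array([[358.79959347,   0.        , 318.73825681],
       [  0.        , 358.79959347, 239.67494619],
       [  0.        ,   0.        ,   1.        ]]), 'T_tool_cam': array([[ 8.63299328e-04,  9.57044680e-01,  2.89939192e-01,
         7.35789107e-02],
       [ 9.99999576e-01, -7.33294965e-04, -5.57023407e-04,
         1.52081342e-05],
       [-3.20485339e-04,  2.89939550e-01, -9.57044907e-01,
        -1.25566563e-01],
       [ 0.00000000e+00,  0.00000000e+00,  0.00000000e+00,
         1.00000000e+00]])}
```

View pics/top0.png

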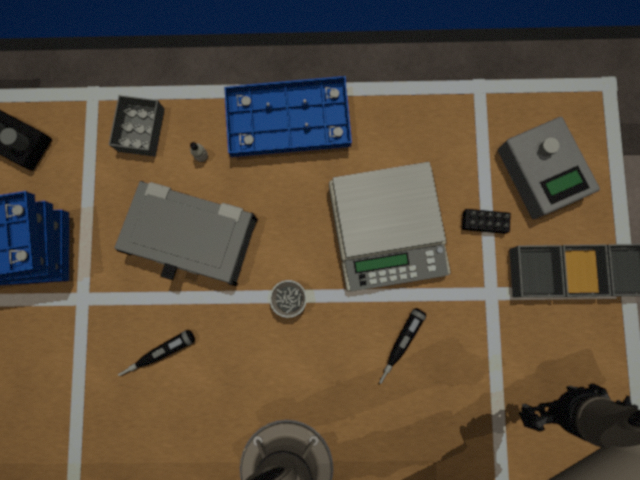

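View pics/scene0.png

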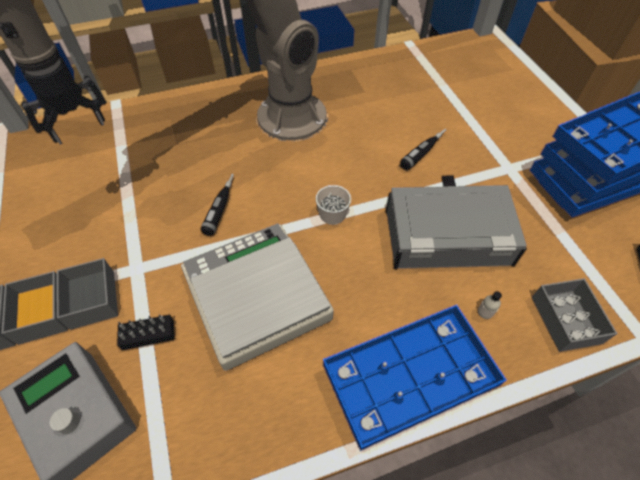

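The top view shows the box lid around (187,232) with its tab at (169,271) and hinges at (157,190) and (236,212). The pan is at (388,210), the cup at (290,300) and the drivers at (158,352) and (405,345). I'll enlarge the box and pan.

```bash
python3 - <<'E'
import cv2, numpy as np
a=cv2.imread("pics/top0.png")[165:305,105:265]; b=cv2.imread("pics/scene0.png")[165:285,375:535]
a=cv2.resize(a,None,fx=4,fy=4,interpolation=cv2.INTER_CUBIC)[:,:]
cv2.imwrite("pics/ca.png",a)
cv2.imwrite("pics/cb.png",cv2.resize(b,None,fx=4,fy=4,interpolation=cv2.INTER_CUBIC))
E
```

```text
(no output)
```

View pics/ca.png

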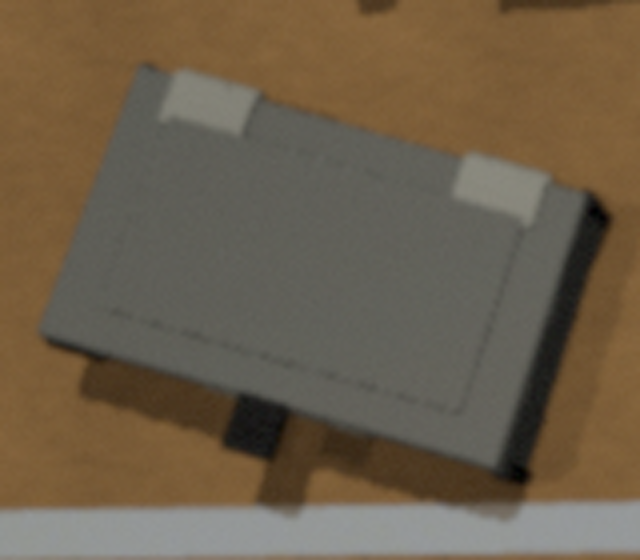

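View pics/cb.png

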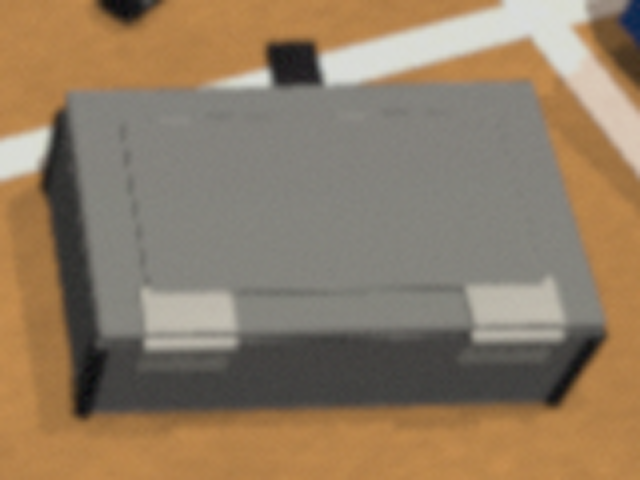

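```bash
cat > h.py <<'E'
from station import robot, fingers, vision, workorder, recognise
import cv2, numpy as np
from scipy.optimize import least_squares
from scipy.spatial.transform import Rotation as R
def proj(cam,P,T=None):
    k=vision.calibration(cam); E=k["extrinsics"] if T is None else T
    P=np.atleast_2d(P)@E[:3,:3].T+E[:3,3]
    q=np.c_[P[:,0],-P[:,1],-P[:,2]]@k["mtx"].T
    return q[:,:2]/q[:,2:]
def Rz(a): return R.from_euler('z',a).as_matrix()
E
python3 - <<'E'
from h import *
c=lambda a,o:(np.array(a,float)+.5)/4-.5+np.array(o)
t=c([(148,66),(585,192),(503,468),(42,335),(222,447),(272,458)],(105,165))
s=c([(605,330),(100,338),(68,93),(533,83),(268,44),(316,43)],(375,165))
def pts(p):
    L=np.array([[0,.14,.008],[0,-.14,.008],[-.17,-.14,.008],[-.17,.14,.008],[-.204,.015,.009],[-.204,-.015,.009]])
    a=p[3]; L=L@R.from_euler('y',a).as_matrix().T
    return (L+[.085,0,.075])@Rz(p[2]).T+[p[0],p[1],0]
f=lambda p:np.r_[(proj("top",pts(p))-t).ravel(),(proj("scene",pts(p))-np.where(True,s[[0,1,2,3,5,4]] ,0)).ravel()]
r=least_squares(f,[.55,.25,-.2,.05],loss='soft_l1');print(r.x,np.round(f(r.x).reshape(-1,2),1).tolist())
t2=np.array([(331,179),(430,165),(444,243),(344,260)],float)
g=lambda p:(proj("top",np.array([[.095,.115,.086],[.095,-.115,.086],[-.095,-.115,.086],[-.095,.115,.086]])@Rz(p[2]).T+[p[0],p[1],0])-t2).ravel()
r2=least_squares(g,[.55,-.2,.1]);print(r2.x,np.round(g(r2.x),1))
def ray(px,z,cam="top"):
    return least_squares(lambda p:(proj(cam,[[p[0],p[1],z]])-px).ravel(),[.5,0]).x
for n,px,z in(("cup",(290,300),.05),("drA",(158,352),.018),("drB",(403,345),.018),("thread",(198,150),.06),("bit",(485,223),.04),("traynear",(292,153),.03)): print(n,ray(px,z))
E
```

```text
[ 0.55333409  0.22939332 -0.30179511  0.05478172] [[-1.8, -1.9], [1.5, -0.4], [-1.2, 0.1], [-1.1, -1.4], [-0.3, 0.1], [-0.4, 1.1], [0.7, -0.4], [-0.7, 0.3], [-1.2, 0.0], [-0.4, 0.2], [-0.8, -0.1], [-1.2, -0.1]]
[ 0.59025971 -0.24379268  0.13997203] [ 0.9  0.4 -1.2 -0.4 -0.3  0.9  0.7 -0.9]
cup [ 0.38915353 -0.01465119]
drA [0.27029041 0.30318786]
drB [ 0.28075538 -0.28004255]
thread [0.75346606 0.20695904]
bit [ 0.56741826 -0.48256424]
traynear [ 0.75177821 -0.01941387]
```

```bash
cat >> h.py <<'E'
B=np.array([.55333,.22939,0.]); YAW=-.3018; YD=np.degrees(YAW)
PAN=np.array([.590,-.244,.086])
def bw(p): return B+Rz(YAW)@np.array(p,float)      # box -> world
def tab(a,r=.191): return bw([.085-r*np.cos(a)-.004*np.sin(a)*-1,0,.075+r*np.sin(a)+.004*np.cos(a)])
V=[180,0,YD]
SL=30.
S1=[180,-SL,YD]            # slanted, camera on hinge side
S2=[180,SL,YD+180]         # slanted, camera on front side
zt=Rz(YAW)@np.array([np.sin(np.radians(SL)),0,-np.cos(np.radians(SL))])
def log(s=""): print(s,round(robot.current_time_s(),1),np.round(robot.current_tool_pos(),4),np.round(robot.current_contact_force(),1),round(robot.current_finger_gap(),3))
E
python3 - <<'E'
from h import *
ik=lambda p,o:(lambda q:None if q is None else np.round(q).tolist())(robot.inverse_kinematics(list(p),list(o)))
for a in(.055,.5,1.06): print(a,tab(a),ik(tab(a)+[0,0,.007],V),ik(tab(a)+[0,0,.007],[180,0,YD+180]))
for y in(-.065,0,.065):
  for z in(.045,.2):
    p=bw([0,y,z]); print(y,z,ik(p,S1),ik(p,S2))
for yaw in range(-90,91,30):
    p=PAN+[0,0,.045]; print(yaw,ik(p,[180,-SL,yaw]),ik(p,[180,SL,yaw+180]))
E
```

```text
0.055 [0.45260659 0.26074616 0.08949366] [11.0, 36.0, -60.0, 101.0, 35.0, 63.0, -169.0] [5.0, 32.0, -51.0, 101.0, 28.0, 60.0, 17.0]
0.5 [0.47627686 0.25337738 0.17008061] [13.0, 32.0, -62.0, 93.0, 30.0, 73.0, -162.0] [10.0, 30.0, -57.0, 93.0, 26.0, 71.0, 21.0]
1.06 [0.54866565 0.23084206 0.24357539] [9.0, 32.0, -53.0, 77.0, 25.0, 83.0, -151.0] [13.0, 36.0, -64.0, 77.0, 32.0, 86.0, 24.0]
-0.065 0.045 [-75.0, 33.0, 54.0, 123.0, -15.0, 16.0, -124.0] [-7.0, 27.0, -32.0, 121.0, 71.0, 39.0, -20.0]
-0.065 0.2 [-80.0, 12.0, 54.0, 114.0, 18.0, 39.0, -148.0] [12.0, 14.0, -51.0, 111.0, 48.0, 51.0, 7.0]
0 0.045 [-78.0, 38.0, 54.0, 115.0, -17.0, 21.0, -128.0] [-6.0, 34.0, -41.0, 113.0, 72.0, 49.0, -22.0]
0 0.2 [-81.0, 20.0, 54.0, 107.0, 9.0, 41.0, -145.0] [9.0, 25.0, -60.0, 104.0, 57.0, 62.0, -2.0]
0.065 0.045 [-73.0, 38.0, 43.0, 107.0, -0.0, 26.0, -148.0] [-6.0, 43.0, -52.0, 104.0, 77.0, 61.0, -23.0]
0.065 0.2 [-74.0, 24.0, 43.0, 99.0, 11.0, 45.0, -150.0] [-1.0, 31.0, -58.0, 96.0, 61.0, 68.0, -5.0]
-90 [43.0, 46.0, -62.0, 90.0, 69.0, 85.0, 147.0] [27.0, 34.0, -31.0, 91.0, 52.0, 69.0, -24.0]
-60 [9.0, 22.0, 0.0, 105.0, 38.0, 39.0, -169.0] [38.0, 27.0, -39.0, 104.0, 58.0, 50.0, -2.0]
-30 [16.0, 18.0, 1.0, 112.0, 16.0, 21.0, -116.0] [47.0, 22.0, -36.0, 111.0, 45.0, 28.0, 40.0]
0 [40.0, 20.0, -14.0, 109.0, -20.0, 26.0, -46.0] [53.0, 22.0, -30.0, 109.0, -5.0, 25.0, 121.0]
30 [49.0, 28.0, -18.0, 99.0, -27.0, 44.0, -9.0] [22.0, 27.0, 18.0, 100.0, -47.0, 52.0, -174.0]
60 [50.0, 37.0, -20.0, 83.0, -20.0, 65.0, 12.0] [29.0, 36.0, 12.0, 84.0, -39.0, 71.0, -155.0]
90 [46.0, 47.0, -23.0, 66.0, -10.0, 84.0, 30.0] [30.0, 45.0, 8.0, 67.0, -29.0, 88.0, -138.0]
```

```bash
python3 - <<'E'
from h import *
V2=[180,0,YD+180]
t=tab(.055)
robot.move_to(list(robot.current_tool_pos()[:2])+[.32] if False else list(t+[0,0,.16]),V2); log("hover")
print(robot.tip_reach)
fingers.gripper_to(.75,40)
print("stop",robot.line_to(list(t+[0,0,.006]),velocity=.12,f_stop=8)); log()
im=vision.grab_frame("wrist"); cv2.imwrite("pics/w1.png",im[:,:,::-1])
E
```

```text
hover 3.9 [0.4534 0.2595 0.2493] [-0.  -0.2 -0.2] 1.0
0.017
stop False
 5.7 [0.4532 0.2612 0.0963] [ 0.  -0.4 -0.3] 0.751
```

View pics/w1.png

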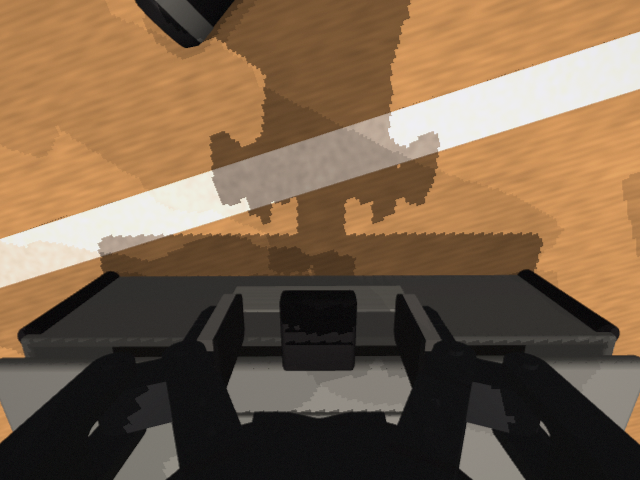

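The tab (column 282–356, row 290–370) sits centred between the pads at about column 318. I'll grip it and swing the lid.

```bash
python3 - <<'E'
from h import *
fingers.gripper_to(0.,40); log("grip")
p0=robot.current_tool_pos(); d=p0-tab(.055)
for a in np.linspace(.055,1.07,8)[1:]:
    last=a>1.05
    s=robot.line_to(list(tab(a)+d),velocity=.1,f_stop=20); log(f"{a:.2f} {s}")
    if s: break
im=vision.grab_frame("scene"); cv2.imwrite("pics/s2.png",cv2.resize(im[80:300,340:600,::-1],None,fx=2.5,fy=2.5,interpolation=cv2.INTER_CUBIC))
E
```

```text
grip 6.1 [0.4529 0.261  0.0958] [-0.   0.4  0.7] 0.332
0.20 False 6.5 [0.4577 0.2595 0.1234] [ 3.6  0.4 -0.9] 0.344
0.35 False 7.0 [0.4657 0.2571 0.1495] [ 5.5  0.6 -3. ] 0.337
0.49 False 7.4 [0.4768 0.2536 0.1741] [ 5.8  0.4 -4.3] 0.338
0.64 False 7.8 [0.4911 0.2492 0.1968] [ 5.8  0.8 -4.7] 0.34
0.78 False 8.2 [0.5081 0.244  0.2169] [ 5.4  0.8 -5.3] 0.333
0.93 False 8.7 [0.5281 0.2378 0.2346] [ 6.   2.4 -8.2] 0.34
1.07 False 9.1 [0.5502 0.231  0.2492] [  4.9   2.  -10.5] 0.342
```

View pics/s2.png

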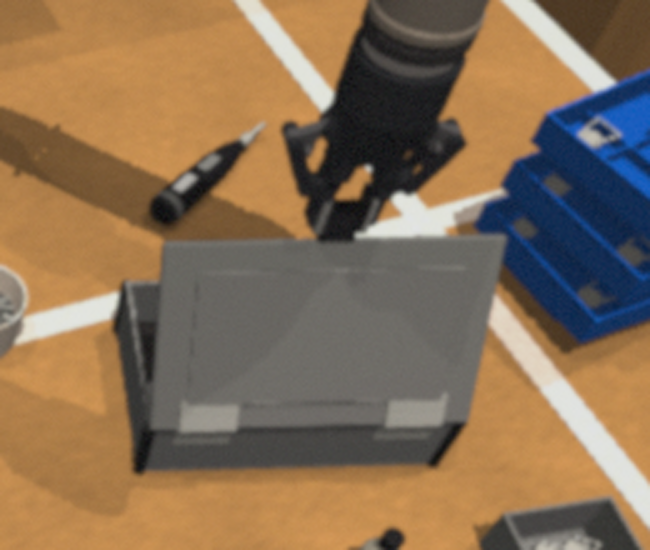

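The lid is standing open, with its front edge running from (163,242) to (505,237) in the crop. I'll push it a little more to the stop and fit the angle from the picture.

```bash
python3 - <<'E'
from h import *
t=np.array([(405.2,176.8),(542,174.8)])
def corners(a):
    L=np.array([[-.17,-.14,.008],[-.17,.14,.008]])@R.from_euler('y',a).as_matrix().T+[.085,0,.075]
    return L@Rz(YAW).T+B
for a in (.9,.95,1.0,1.05,1.1): print(a,np.round(proj("scene",corners(a)),1).tolist())
p=robot.current_tool_pos()
n=Rz(YAW)@np.array([np.sin(1.05),0,np.cos(1.05)])
f0=robot.current_contact_force()
s=robot.line_to(list(p+.010*n),velocity=.03,f_stop=12); log(f"push {s}"); print((robot.current_tool_pos()-p)@n,(robot.current_contact_force()-f0)@n)
robot.pause(.3)
im=vision.grab_frame("scene"); cv2.imwrite("pics/s3.png",cv2.resize(im[80:300,340:600,::-1],None,fx=2.5,fy=2.5,interpolation=cv2.INTER_CUBIC))
# edge row of lid front in two columns: before/after compare
a=cv2.imread("pics/s2.png",0);b=cv2.imread("pics/s3.png",0)
for c in(200,260,430,480): print(c,[int(np.argmax(np.abs(np.diff(cv2.GaussianBlur(x,(5,5),0)[215:260,c].astype(int)))))+215 for x in(a,b)])
E
```

```text
0.9 [[402.1, 174.3], [536.8, 171.7]]
0.95 [[402.9, 175.2], [538.7, 172.6]]
1.0 [[403.7, 176.3], [540.7, 173.7]]
1.05 [[404.5, 177.7], [542.7, 175.0]]
1.1 [[405.3, 179.2], [544.6, 176.5]]
push True 9.4 [0.55   0.2312 0.2489] [-1.7  0.1  4.7] 0.337
-0.0003719936936722358 1.885631453067436
200 [239, 240]
260 [215, 215]
430 [236, 235]
480 [233, 232]
```

```bash
python3 - <<'E'
from h import *
fingers.gripper_to(.7); p=robot.current_tool_pos()
robot.line_to(list(p+[0,0,.09]),velocity=.25); log("up")
robot.move_to(list(bw([-.13,0,.26])),S2); log("slant")
robot.line_to(list(bw([-.04,0,.16])),velocity=.2)
im=vision.grab_frame("wrist"); cv2.imwrite("pics/w2.png",cv2.convertScaleAbs(im[:,:,::-1],alpha=1.8,beta=20))
fingers.gripper_to(0.,30); log("ready"); print(robot.current_eef_rot())
E
```

```text
up 10.7 [0.5509 0.2306 0.3369] [-0.6  0.7 -0.4] 0.7
slant 11.4 [0.4292 0.267  0.2594] [-0.  -0.4  1.1] 0.699
ready 12.9 [0.5151 0.2413 0.1601] [-0.   0.3 -0.2] -0.0
[-179.99981948   30.0093592   162.70828229]
```

View pics/w2.png

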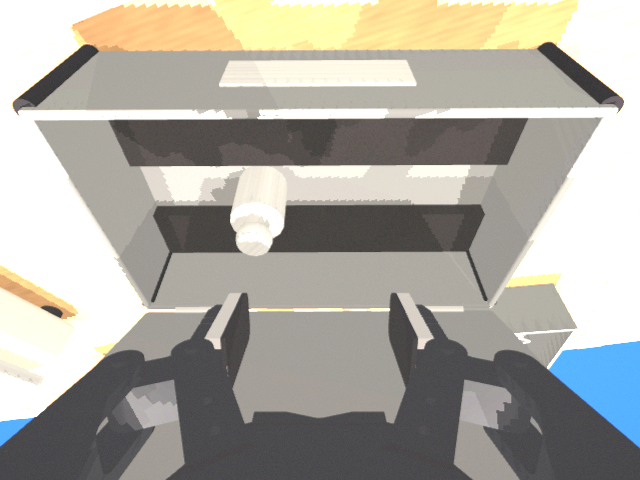

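The open lid lets the wrist camera look in. The weight stands in the groove, with its knob top at about (254,244) and the base of its body near (262,172). I'll compute its position and confirm it by touch.

```bash
python3 - <<'E'
from h import *
p=robot.current_tool_pos(); rot=R.from_euler('xyz',robot.current_eef_rot(),degrees=True).as_matrix()
T=np.eye(4);T[:3,:3]=rot;T[:3,3]=p
E=np.linalg.inv(T@vision.calibration("wrist")["T_tool_cam"])
g=lambda px,z:least_squares(lambda q:(proj("wrist",bw([q[0],q[1],z]),E)-px).ravel(),[0,0]).x
print("knob",g((254,246),.072),"shoulder",g((258,222),.052))
print("rim",[g(c,.075) for c in((20,108),(620,108))])
y=g((254,246),.072)[1]
pr=[]
for dy in (0,.03):     # touch: on the knob, then beside it
    robot.line_to(list(bw([.001,y+dy,.112])),velocity=.15)
    robot.pause(.15)
    s=robot.line_to(list(bw([.001,y+dy,.0202+.026 if dy==0 else .062])),velocity=.04,f_stop=2.5)
    z=robot.current_tool_pos()[2]-.0202; log(f"dy {dy} {s} touch height above groove floor {1000*(z-.006):.1f}")
    robot.line_to(list(bw([.001,y+dy,.112])),velocity=.15)
E
```

```text
knob [ 0.00983858 -0.04313982] shoulder [ 0.0070324  -0.04245438]
rim [array([-0.08797053, -0.13749759]), array([-0.08822957,  0.1382012 ])]
dy 0 True touch height above groove floor 64.5 14.4 [0.542  0.188  0.0907] [-1.9 -0.6  5.3] 0.001
dy 0.03 False touch height above groove floor 36.2 16.6 [0.5506 0.2167 0.0624] [-0.1  0.3  0.6] -0.002
```

Touch agrees with the picture: firm at 64.5 above the groove floor, so this is the knob at y = −43 mm. Now the grasp.

```bash
python3 - <<'E'
from h import *
g=bw([.002,-.043,.046])+.002*zt
robot.line_to(list(g-.085*zt),velocity=.2)
fingers.gripper_to(.95,40)
s=robot.line_to(list(g),velocity=.1,f_stop=6); log(f"in {s}")
fingers.gripper_to(0.,50); log("grip"); print(robot.current_gripper_force())
p=robot.current_tool_pos(); np.save("gz.npy",p)
robot.line_to(list(p+[0,0,.018]),velocity=.06); log("up")
robot.line_to(list(p+[0,0,.018]-.19*zt),velocity=.2); robot.pause(.2); log("out"); print(robot.current_gripper_force())
im=vision.grab_frame("wrist"); cv2.imwrite("pics/w3.png",im[:,:,::-1])
E
```

```text
in False 19.3 [0.5435 0.188  0.0447] [-0.1  0.2 -0.1] 0.947
grip 19.8 [0.5437 0.188  0.045 ] [-2.3  0.5  4.5] 0.421
50.64038927201182
up 20.2 [0.543  0.1874 0.0621] [-0.7 -0.6 -4.9] 0.425
out 21.5 [0.4528 0.2155 0.2263] [-0.3 -0.4 -5.6] 0.423
50.42171610868536
```

View pics/w3.png

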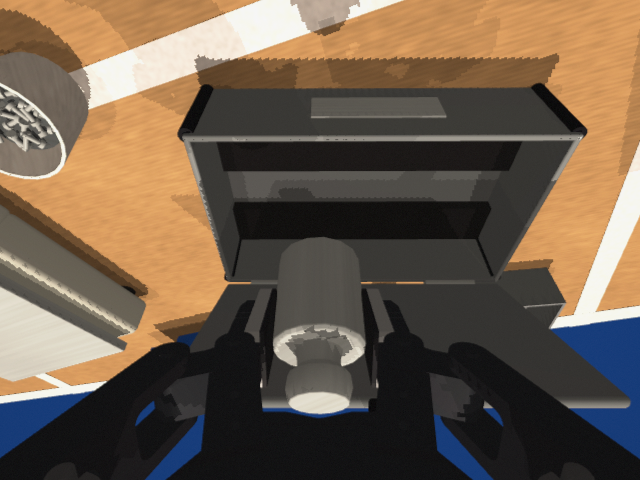

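The weight is held upright between the pads at (318,340) and the box behind is empty. The 5 N load matches 500 g. On to the pan.

```bash
python3 - <<'E'
from h import *
O=[180,30,120]
p=robot.current_tool_pos(); robot.line_to(list(p+[0,0,.04]),velocity=.15)
robot.move_to(list(PAN+[0,0,.039+.13]),O); log("above")
robot.line_to(list(PAN+[0,0,.039+.012]),velocity=.12); robot.pause(.3); log("near")
s=robot.line_to(list(PAN+[0,0,.039-.006]),velocity=.015,f_stop=2.5); log(f"touch {s}")
robot.pause(.3); log()
im=vision.grab_frame("scene"); cv2.imwrite("pics/s4.png",cv2.resize(im[160:380,160:400,::-1],None,fx=2.5,fy=2.5,interpolation=cv2.INTER_CUBIC))
E
```

```text
above 23.7 [ 0.5909 -0.2411  0.2553] [ 0.3  0.2 -6.2] 0.427
near 25.1 [ 0.5903 -0.2441  0.1376] [ 0.1  0.5 -4.6] 0.424
touch True 26.0 [ 0.5895 -0.2438  0.1224] [ 1.7 -1.1 -0.3] 0.424
 26.3 [ 0.5886 -0.2435  0.1214] [ 2.8 -0.2  1.1] 0.426
```

View pics/s4.png

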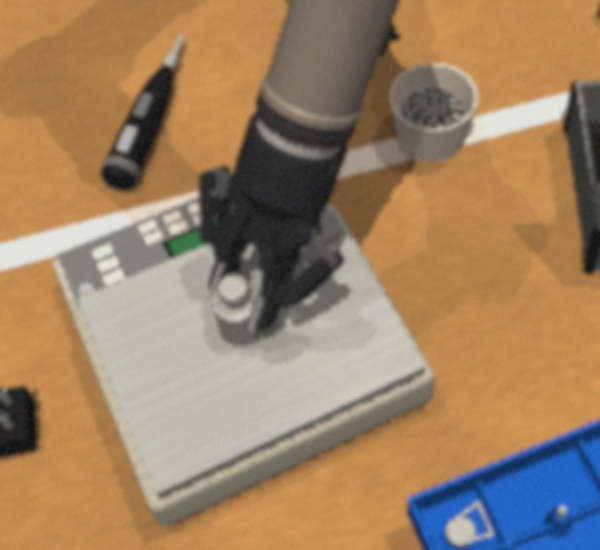

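The weight stands on the pan at about (235,310) in the crop, clear of the edges, and its load has passed to the pan. Release it and back away.

```bash
python3 - <<'E'
from h import *
fingers.gripper_to(.85); log("open")
z=R.from_euler('xyz',[180,30,120],degrees=True).as_matrix()[:,2]
p=robot.current_tool_pos()
robot.line_to(list(p-.16*z),velocity=.12); robot.line_to(list(p-.16*z+[0,0,.1]),velocity=.2); robot.pause(.5); log("away")
im=vision.grab_frame("scene"); cv2.imwrite("pics/s5.png",im[:,:,::-1])
E
```

```text
open 26.8 [ 0.5868 -0.2433  0.1199] [ 0.2 -0.1 -0.2] 0.851
away 29.4 [ 0.5468 -0.174   0.3582] [ 0.4 -0.4  0.2] 0.85
```

View pics/s5.png

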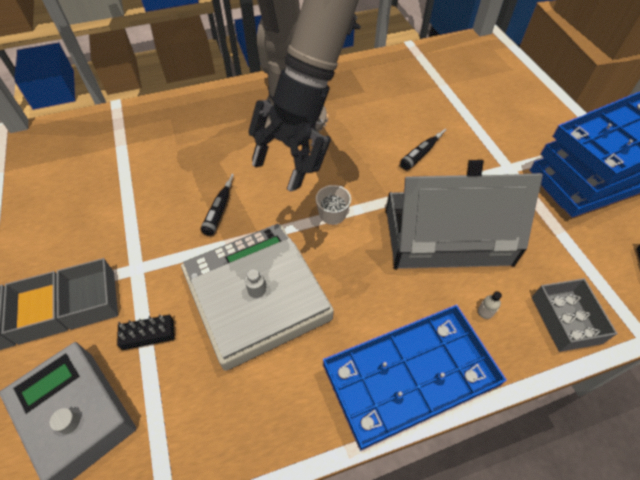

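The weight stands alone on the pan at (256,284), the lid is open at (470,210), the bystanders have not moved, and the arm is clear.

```bash
python3 -c "
from station import workorder
print(workorder.close_job())"
```

```text
the job is handed in; nothing more can be done
None
```

The 500 g check weight stands alone on the scale's pan, the box lid is fully open, nothing else on the bench was shifted, and the job was handed in at about 29 s; no verdict was returned.

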